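Show the customer the knife and its blades, then call the cashier

TASK

A customer at the stationery counter asks for the yellow utility knife and the blades that fit it. With the fingertips, point down at the yellow knife in the tray from just above it, no more than 5 cm off, and stay there for about two seconds; then, in the same way, point at the green blade case on the riser; then press the red call button right down to fetch the cashier, let it spring back and move clear of it. Touch nothing but the button, move none of the goods, and do not bring the fingertips low over the other knives or the orange case.

Things in the scene. Friction and masses are not known exactly. Their poses are not given: they have to be found in the camera images.
- yellow_knife: Yellow utility knife with a black grip panel and black slide (150 mm long, 24 mm wide, 16 mm high), lying flat lengthwise in a compartment of the tray, in any of the three. Origin: centre of its underside, 4 mm above the table; x runs along it towards the steel nose, z up. Loose, to be pointed at first, not touched.
- red_knife: Red utility knife of the same make (150 mm long, 24 mm wide, 16 mm high), lying flat lengthwise in a compartment of the tray, in any of the three. Origin: centre of its underside, 4 mm above the table; x runs along it towards the steel nose, z up. Loose, not asked for.
- blue_knife: Blue utility knife of the same make (150 mm long, 24 mm wide, 16 mm high), lying flat lengthwise in a compartment of the tray, in any of the three. Origin: centre of its underside, 4 mm above the table; x runs along it towards the steel nose, z up. Loose, not asked for.
- green_case: Green spare blade case (80 x 26 x 14 mm), a flat box with a white band, lying on the riser in any of its three places. Origin: centre of its underside, 60 mm above the table; x along its length, z up. Loose. To be pointed at second, not touched.
- orange_case: Orange spare blade case (80 x 26 x 14 mm), a flat box with a white band, lying on the riser in any of its three places. Origin: centre of its underside, 60 mm above the table; x along its length, z up. Loose. Not asked for.
- tape_roll: Roll of amber tape, 50 mm across and 19 mm high, lying flat on the riser in any of its three places. Origin: centre of its underside, 60 mm above the table. Loose.
- tray: Grey fixed display tray, 200 x 210 mm, walls 18 mm high and 4 mm thick, floor 4 mm thick, divided by two walls into three compartments side by side along its y. Origin: centre of its underside, on the table. It stands left or right of the middle, the riser on the other side.
- riser: Light grey fixed display step, 120 x 230 mm, top 60 mm above the table. Three places about 75 mm apart along its y. Origin: centre of its footprint, on the table.
- call_top (a point): Centre of the top face of the red call button (32 mm across), 22 mm above the table at rest, in a fixed round black housing (48 mm across, 12 mm high) standing on the table between tray and riser; it faces up. The point goes down with the button.
- call (a joint): Travel of the red call button: 0 at rest, 0.006 m right down. It is a spring button that takes about 5 N to press down and comes back by itself.
- stapler: Blue and black stapler, 135 x 34 mm, 53 mm high, standing beyond the work. Origin: centre of its underside. Loose.
- glue_stick: White glue stick with yellow cap, 29 mm across, 88 mm high, standing upright beyond the button. Origin: centre of its underside. Loose.
- pen_pot: Black pen pot, 72 mm across, 90 mm high, with fixed pens reaching 160 mm, standing beyond the work. Origin: centre of its underside. Loose.
Not all that is in view belongs to the job. Of the things like the orange_case, leave any that is black or purple; of the rest the smaller one is meant.

How it is judged:
On the way, in this order (a step that is already met when the one before it is completed fails the run):
1. the tool point dwells 1.5 s just above the yellow knife, within its outline and no more than 100 mm above its underside (x of the grasp point in the frame of yellow_knife between -0.078 and 0.078 m and y of the grasp point in the frame of yellow_knife between -0.02 and 0.02 m and z of the grasp point in the frame of yellow_knife between 0 and 0.1 m), for 1.5 s.
2. then it dwells 1.5 s in the same way just above the green blade case (x of the grasp point in the frame of green_case between -0.045 and 0.045 m and y of the grasp point in the frame of green_case between -0.022 and 0.022 m and z of the grasp point in the frame of green_case between 0 and 0.1 m), for 1.5 s.
3. then the red call button is pressed down (value of joint call above 0.0045 m), for 0.05 s.
At the end, for the whole second after the job is handed in: Both have been pointed at in order and the button pressed after that; the button is back up (under 1.5 mm), and all goods are at rest within 8 mm of where they started (value of joint call below 0.0015 m and distance of each of yellow_knife, red_knife, blue_knife, green_case, orange_case, tape_roll, stapler, glue_stick, pen_pot from where it was at the start of the episode below 0.008 m and linear speed of each of yellow_knife, red_knife, blue_knife, green_case, orange_case, tape_roll, stapler, glue_stick, pen_pot below 0.02 m/s); the robot touches nothing.
It fails at once if the robot touches any of the goods, the tray or the riser (over 0.5 N) (contact force between any of the arm, the fingers and yellow_knife above 0.5 N or contact force between any of the arm, the fingers and red_knife above 0.5 N or contact force between any of the arm, the fingers and blue_knife above 0.5 N or contact force between any of the arm, the fingers and green_case above 0.5 N or contact force between any of the arm, the fingers and orange_case above 0.5 N or contact force between any of the arm, the fingers and tape_roll above 0.5 N or contact force between any of the arm, the fingers and stapler above 0.5 N or contact force between any of the arm, the fingers and glue_stick above 0.5 N or contact force between any of the arm, the fingers and pen_pot above 0.5 N or contact force between any of the arm, the fingers and tray above 0.5 N or contact force between any of the arm, the fingers and riser above 0.5 N).
It fails at once if any of the goods is lifted, carried or pushed more than 10 mm (distance of any of yellow_knife, red_knife, blue_knife, green_case, orange_case, tape_roll, stapler, glue_stick, pen_pot from where it was at the start of the episode above 0.01 m).
It fails at once if the tool point comes lower than 70 mm above the underside of the red knife, the blue knife or the orange case, inside its outline ((x of the grasp point in the frame of red_knife between -0.07 and 0.07 m and y of the grasp point in the frame of red_knife between -0.012 and 0.012 m and z of the grasp point in the frame of red_knife between 0 and 0.07 m) or (x of the grasp point in the frame of blue_knife between -0.07 and 0.07 m and y of the grasp point in the frame of blue_knife between -0.012 and 0.012 m and z of the grasp point in the frame of blue_knife between 0 and 0.07 m) or (x of the grasp point in the frame of orange_case between -0.04 and 0.04 m and y of the grasp point in the frame of orange_case between -0.013 and 0.013 m and z of the grasp point in the frame of orange_case between 0 and 0.07 m)).
It also fails if it takes over 48 s, if anything falls off the work surface, if the arm or the gripper's body presses on something with over 40 N, if the wrist force passes 120 N, or if a joint passes its speed limit or range.

ROBOT

A 7-joint arm with a two-finger parallel gripper is mounted at the origin on the work surface. World frame = base frame: x ahead of the robot, y to its left, z up, the work surface at z = 0. Lengths are in m, angles in rad, forces in N, time in s.
With the tool pointing down it reaches from about 0.4 to 0.85 m from the base axis. Payload 10.4 kg.
Tool frame: the origin (TCP) lies between the finger pads, 19 mm behind the fingertips; this is the grasp point; z points along the fingers, y is the line along which they close (so a half turn about z gives the same grasp; the last joint's range is limited). The gripper opens to 87 mm and grips with 3 to 60 N. Pads are 19 mm wide; open, the fingers measure 117 mm over their backs; the gripper's body (75 mm by 190 mm) begins 51 mm behind the grasp point.
Start: joints at [-1.15, 0.332, -0.065, 1.46, 0.022, 1.35, -0.088], TCP at [0.268, 0.564, 0.241] pointing down, gripper open.
Joint ranges: [-2.6, 2.6], [-0.5, 2.12], [-1.47, 1.34], [0.16, 2.42], [-1.27, 4.41], [0.06, 2.06], [-2.6, 2.6]. Speed limits (rad/s): [2.22, 2.22, 2.79, 2.79, 3.14, 3.14, 3.14].

INTERFACE

Orientations are given as a unit quaternion [x, y, z, w].
In Python, from bench import r gives the robot as it stands.
- The arm moves only by the shell command python3 -m crank 'ROWS' [FORCE]. ROWS is JSON, a list that holds one entry, the list of rows, each a list of 5 numbers: the shift along the tool's x, y, z in mm, then the turn about the tool's z in degrees, then the opening, from -1 (shut) to 1 (fully open). A call has 1 to 20 rows; each row is the pose to reach, as a shift and turn from the pose commanded when the call began, along the tool's axes at that moment; what a row does not reach only later rows make up. A row lasts 1/10 s, in which the tool goes at most 50 mm and 8.59 degrees, less where a joint would pass 70% of its speed; a pose out of reach is approached as far as the arm can. A call with a gripper value outside its range is refused whole. The fingers move at their own pace and stop on an object; FORCE is the grip in N (left out, the last holds). Time passes only in rows, so rows that repeat a pose let the fingers close. It gives the time, the measured TCP pose, the force, the opening and the grip force at its end, in the units of the state.
- r.read_state(): the state, without advancing time (a new reading comes with each control period).
- r.camera(name): name is "scene" or "side" or "wrist"; returns a dict with "image" (480x640x3 uint8, red, green, blue), "vfov" (degrees; the focal length in pixels is half the picture's height over the tangent of half this angle, whatever the lens; pixels are square), "cx", "cy" (the principal point, pixels), "k1" (the pictures are not rectified: a ray, as slopes to the right and down, at radius r is drawn at 1 + k1 r^2 times it, then the intrinsics apply), "eye" and "attitude" of the camera in the world. Camera axes: x right, y down, z forward; pixel columns grow to the right and rows downward; lengths in m; the calibration is good to about 2 mm. A picture is of the moment at which its call begins. There is no depth.
- r.close_job(): hands the job in; it is judged then, once.
The state is a dict: "time": time; "joint_positions": joint angles; "joint_vel": joint speeds; "joint_torque": joint torques, N m; "ee_pos": TCP position; "eef_rot": TCP orientation; "ft_force": force on the tool from outside, world axes, zero at the start; "torque": the same for the moment, N m; "width": finger opening in m; "grip_force": force on a finger pad.
Only numpy, scipy, OpenCV 4.12 (cv2) and the standard library are available. Lean on these libraries where they do the work, as an engineer would, in place of code of your own. Each camera call takes 0.05 s, during which the arm holds its last target. There are 200 camera calls.

## Working session

There is one attempt and no reset: what is moved stays moved. The work goes in short steps, Python scripts to look and compute and a shell command to move; the robot and the scene stay as the last step left them, time stands still between calls to the robot, and variables do not carry over. Pictures are saved under pics/ and viewed, at most 10 in all, crops included, and the job is handed in when it is done.

```bash
ls; mkdir -p pics; cat > h.py <<'E'
import numpy as np, cv2, pickle
from scipy.spatial.transform import Rotation as R
def load(n): return pickle.load(open(f'pics/{n}.pkl','rb'))
def K(c):
    h,w=c['image'].shape[:2]; f=h/2/np.tan(np.radians(c['vfov'])/2)
    return f
def att(c):
    a=np.array(c['attitude'],float)
    return R.from_quat(a).as_matrix() if a.size==4 else a.reshape(3,3)
def px2w(c,u,v,z):
    f=K(c); d=np.array([(u-c['cx'])/f,(v-c['cy'])/f]); s=d.copy()
    for _ in range(50): s=d/(1+c['k1']*(s@s))
    ray=att(c)@np.array([s[0],s[1],1]); e=np.array(c['eye'])
    return e+ray*(z-e[2])/ray[2]
def w2px(c,p):
    q=att(c).T@(np.array(p)-np.array(c['eye'])); s=q[:2]/q[2]; s=s*(1+c['k1']*(s@s)); f=K(c)
    return s[0]*f+c['cx'],s[1]*f+c['cy']
E
python3 - <<'E'
from bench import r
import pickle,cv2
for n in ['scene','side']:
    c=r.camera(n); pickle.dump(c,open(f'pics/{n}.pkl','wb'))
    cv2.imwrite(f'pics/{n}.png',c['image'][:,:,::-1]); print({k:v for k,v in c.items() if k!='image'})
print(r.read_state())
E
```

```text
pics
{'vfov': 47.18204726081817, 'cx': 320.9311436232524, 'cy': 243.52496389218123, 'k1': -0.11513270351968372, 'eye': array([1.26997833, 0.01720689, 0.6177111 ]), 'attitude': array([ 0.63624855,  0.63427629, -0.31875524, -0.30211995])}
{'vfov': 55.98267499102362, 'cx': 325.4077185035967, 'cy': 240.5850673846983, 'k1': -0.10302280702904963, 'eye': array([ 0.21677578, -0.45644563,  0.59245081]), 'attitude': array([ 0.87150082, -0.27913639,  0.1256316 , -0.38312648])}
{'time': 0.1, 'joint_positions': array([-1.14959956,  0.33280084, -0.06468799,  1.46084044,  0.02162705,
        1.34987491, -0.08848282]), 'joint_vel': array([-0.00015705, -0.00130216,  0.00062089, -0.00363092, -0.00018459,
       -0.00179048,  0.00119702]), 'joint_torque': array([ 1.19833679e-03, -6.24538207e+01,  2.48112122e-02, -3.90710771e+01,
       -6.13593799e-02,  3.66463617e-02,  6.74549619e-05]), 'ee_pos': array([0.26824107, 0.56417048, 0.24054641]), 'eef_rot': array([ 2.20066878e-01,  9.75484594e-01, -6.06532523e-04, -9.36739278e-05]), 'ft_force': array([ 0.0689439 , -0.47558873,  1.06983902]), 'torque': array([ 0.03773332,  0.02300187, -0.00555095]), 'grip_force': 0.0, 'width': 0.08698728272393944}
```

View pics/scene.png

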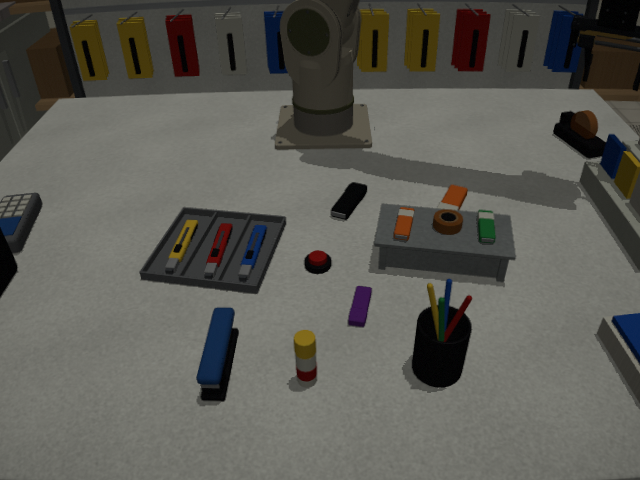

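View pics/side.png

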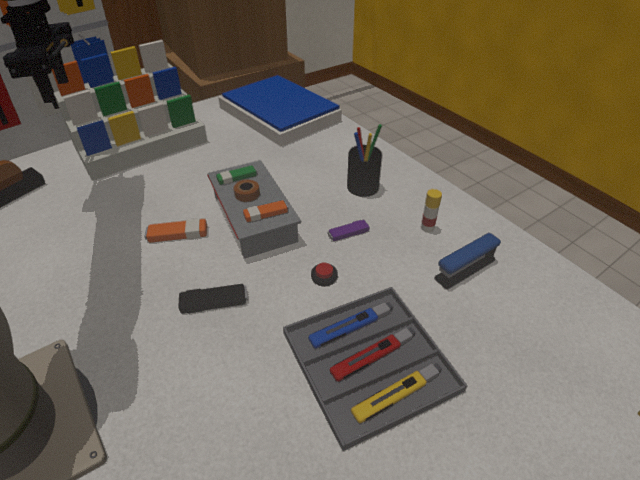

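The scene view shows the tray on the left (-y), with yellow knife (171–190, 222–270), red (~218,250) and blue (~253,251). The button is at (318,257). On the riser are the small orange case (403,223), the tape (447,220) and the green case (486,226). A bigger orange case and black and purple ones lie on the table. The side view agrees: yellow (357,415)–(438,370), green (237,175), button (323,270).

```bash
python3 - <<'E'
from h import *
np.set_printoptions(precision=4,suppress=True)
s,d=load('scene'),load('side')
P={'y_rear':((189,222),(357,413),.02),'y_nose':((171,269),(437,370),.016),'red_mid':((219,249),(373,353),.02),'blue_mid':((253,251),(350,323),.02),
'green_mid':((486,225),(237,175),.074),'g_far':((486,211),(220,177),.074),'g_near':((487,240),(255,172),.074),'orange':((404,222),(266,211),.074),'o_far':((405,209),(246,214),.074),'o_near':((402,237),(287,208),.074),'tape':((447,217),(246,186),.079),'big_or':((454,197),(177,230),.015),'button':((318,256),(323,269),.022),'purple':((360,305),(349,230),.015),'black':((349,200),(213,297),.015),'riser_nl':((379,248),(244,231),.06)}
for k,(a,b,z) in P.items(): print(k,px2w(s,*a,z),px2w(d,*b,z))
for p in [(345,160),(0,0)][:1]: pass
print(px2w(s,305,380,0),px2w(s,438,380,0),px2w(s,213,390,0))
from bench import r
q=r.read_state(); M=R.from_quat(q['eef_rot']).as_matrix(); print(M)
E
```

```text
y_rear [ 0.4307 -0.2529  0.02  ] [ 0.4189 -0.2524  0.02  ]
y_nose [ 0.5629 -0.2587  0.016 ] [ 0.5563 -0.2675  0.016 ]
red_mid [ 0.5143 -0.1822  0.02  ] [ 0.4974 -0.1916  0.02  ]
blue_mid [ 0.5212 -0.121   0.02  ] [ 0.5036 -0.1278  0.02  ]
green_mid [0.5267 0.2772 0.074 ] [0.5178 0.2673 0.074 ]
g_far [0.4854 0.2868 0.074 ] [0.4864 0.2812 0.074 ]
g_near [0.568  0.2693 0.074 ] [0.553  0.2554 0.074 ]
orange [0.5154 0.1397 0.074 ] [0.5073 0.1311 0.074 ]
o_far [0.4766 0.1458 0.074 ] [0.4731 0.1447 0.074 ]
o_near [0.5571 0.1317 0.074 ] [0.5434 0.1163 0.074 ]
tape [0.5093 0.2133 0.079 ] [0.5117 0.2159 0.079 ]
big_or [0.35   0.2628 0.015 ] [0.3674 0.2484 0.015 ]
button [ 0.5396 -0.0069  0.022 ] [ 0.5362 -0.0088  0.022 ]
purple [0.6533 0.0599 0.015 ] [0.6424 0.0532 0.015 ]
black [0.3564 0.0523 0.015 ] [0.3517 0.05   0.015 ]
riser_nl [0.5676 0.094  0.06  ] [0.4541 0.1202 0.06  ]
[ 0.7863 -0.0226  0.    ] [0.7894 0.1627 0.    ] [ 0.8035 -0.1497  0.    ]
[[-0.9031  0.4293 -0.0004]
 [ 0.4293  0.9031 -0.0011]
 [-0.0001 -0.0012 -1.    ]]
```

```bash
python3 -m crank '[[[-30,-13,0,5,-1],[-70,-30,0,11,-1],[-110,-48,0,18,-1],[-150,-65,0,25,-1],[-190,-83,0,32,-1],[-230,-100,0,39,-1],[-270,-118,0,46,-1],[-310,-136,0,53,-1],[-340,-149,0,60,-1],[-354,-155,0,64.6,-1],[-354,-155,0,64.6,-1],[-354,-155,0,64.6,-1]]]'
```

```text
time: 1.3
ee_pos: [0.5209, 0.2732, 0.2409]
eef_rot: [0.706, 0.708, -0.0, -0.0]
ft_force: [0.1, 0.8, 0.3]
width: 0.0026
grip_force: 0.0
```

```bash
python3 -m crank '[[[-20,-1,0,0,-1],[-60,-3,0,0,-1],[-100,-5,0,0,-1],[-140,-7,0,0,-1],[-180,-9,0,0,-1],[-220,-10,0,0,-1],[-260,-12,0,0,-1],[-300,-14,0,0,-1],[-340,-16,0,0,-1],[-380,-18,0,0,-1],[-420,-20,0,0,-1],[-460,-22,0,0,-1],[-500,-23,0,0,-1],[-520,-24,0,0,-1],[-531,-24,0,0,-1],[-531,-24,0,0,-1],[-531,-24,20,0,-1],[-531,-24,50,0,-1],[-531,-24,80,0,-1],[-531,-24,90,0,-1]]]'
python3 - <<'E'
from bench import r
import pickle,cv2
c=r.camera('wrist'); pickle.dump(c,open('pics/wrist.pkl','wb')); cv2.imwrite('pics/wrist.png',c['image'][:,:,::-1])
from h import *
print(w2px(c,[.497,-.258,.02]),w2px(c,r.read_state()['ee_pos']))
E
```

```text
time: 3.3
ee_pos: [0.4965, -0.2555, 0.1485]
eef_rot: [0.706, 0.708, -0.0, -0.002]
ft_force: [0.3, 0.4, -0.6]
width: 0.0005
grip_force: 0.0
(np.float64(319.2789800418711), np.float64(242.64991484021922)) (np.float64(318.0858909352611), np.float64(321.7329926025691))
```

View pics/wrist.png

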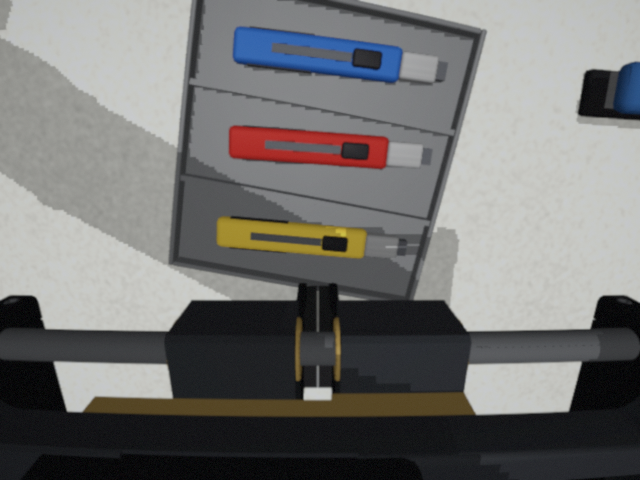

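The wrist view shows the yellow knife from (218,232) to (420,246), centred at (319,240). I predicted (319,243), so the position is confirmed. I'll go down and dwell.

```bash
python3 -m crank '[[[0,0,20,0,-1],[0,0,45,0,-1],[0,0,60,0,-1],[0,0,64,0,-1],[0,0,64,0,-1],[0,0,64,0,-1],[0,0,64,0,-1],[0,0,64,0,-1],[0,0,64,0,-1],[0,0,64,0,-1],[0,0,64,0,-1],[0,0,64,0,-1],[0,0,64,0,-1],[0,0,64,0,-1],[0,0,64,0,-1],[0,0,64,0,-1],[0,0,64,0,-1],[0,0,64,0,-1],[0,0,64,0,-1],[0,0,64,0,-1]]]'; python3 -m crank '[[[0,0,0,0,-1],[0,0,0,0,-1],[0,0,0,0,-1],[0,0,0,0,-1],[0,0,0,0,-1],[0,0,0,0,-1],[0,0,-30,0,-1],[0,0,-70,0,-1],[0,0,-110,0,-1],[0,0,-140,0,-1],[0,0,-155,0,-1],[0,0,-155,0,-1]]]'
```

```text
time: 5.35
ee_pos: [0.4973, -0.2585, 0.0872]
eef_rot: [0.707, 0.707, 0.0, -0.0]
ft_force: [-0.3, 0.7, 0.4]
width: 0.0003
grip_force: 0.0
time: 6.55
ee_pos: [0.498, -0.2588, 0.2437]
eef_rot: [0.707, 0.707, 0.001, 0.001]
ft_force: [0.1, -1.0, -0.6]
width: 0.0006
grip_force: 0.0
```

Next, back above the green case (0.521, 0.272).

```bash
python3 -m crank '[[[20,1,0,0,-1],[60,3,0,0,-1],[100,5,0,0,-1],[140,7,0,0,-1],[180,9,0,0,-1],[220,10,0,0,-1],[260,12,0,0,-1],[300,14,0,0,-1],[340,16,0,0,-1],[380,18,0,0,-1],[420,20,0,0,-1],[460,22,0,0,-1],[500,23,0,0,-1],[520,24,0,0,-1],[531,24,0,0,-1],[531,24,0,0,-1],[531,24,20,0,-1],[531,24,40,0,-1],[531,24,40,0,-1]]]'
python3 - <<'E'
from bench import r
import pickle,cv2
c=r.camera('wrist'); pickle.dump(c,open('pics/wrist2.pkl','wb')); cv2.imwrite('pics/wrist2.png',c['image'][:,:,::-1])
from h import *
print(w2px(c,[.521,.272,.074]))
E
```

```text
time: 8.45
ee_pos: [0.5208, 0.2695, 0.1997]
eef_rot: [0.708, 0.706, -0.002, -0.0]
ft_force: [0.7, -0.9, 0.4]
width: 0.0005
grip_force: 0.0
(np.float64(318.91680546451084), np.float64(236.53181824004915))
```

View pics/wrist2.png

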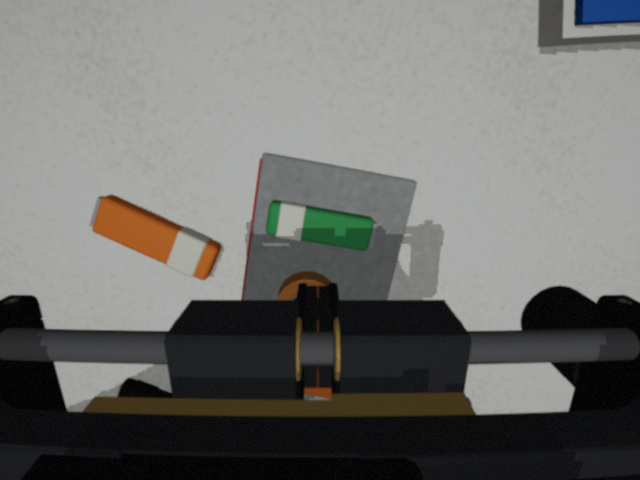

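The green case runs from (268,218) to (373,233), centred at about (320,226). That is 10 px beyond the prediction, so I'll compute the correction, and the button position too.

```bash
python3 -c "
from h import *
c=load('wrist2');print(px2w(c,320,226,.074))"
```

```text
[0.52183015 0.28021278 0.074     ]
```

```bash
python3 -m crank '[[[6,0,20,0,-1],[6,0,45,0,-1],[6,0,58,0,-1],[6,0,62,0,-1],[6,0,62,0,-1],[6,0,62,0,-1],[6,0,62,0,-1],[6,0,62,0,-1],[6,0,62,0,-1],[6,0,62,0,-1],[6,0,62,0,-1],[6,0,62,0,-1],[6,0,62,0,-1],[6,0,62,0,-1],[6,0,62,0,-1],[6,0,62,0,-1],[6,0,62,0,-1],[6,0,62,0,-1],[6,0,62,0,-1],[6,0,62,0,-1]]]'; python3 -m crank '[[[0,0,0,0,-1],[0,0,0,0,-1],[0,0,0,0,-1],[0,0,0,0,-1],[0,0,0,0,-1],[0,0,0,0,-1],[0,0,-30,0,-1],[0,0,-70,0,-1],[0,0,-95,0,-1],[0,0,-100,0,-1],[0,0,-100,0,-1]]]'
```

```text
time: 10.5
ee_pos: [0.5215, 0.2785, 0.1403]
eef_rot: [0.707, 0.707, 0.0, -0.0]
ft_force: [0.5, 1.2, 0.7]
width: 0.0007
grip_force: 0.0
time: 11.6
ee_pos: [0.5218, 0.2786, 0.2409]
eef_rot: [0.707, 0.707, 0.001, 0.0]
ft_force: [0.2, -0.3, -1.0]
width: 0.0003
grip_force: 0.0
```

```bash
python3 -m crank '[[[-20,1,0,0,-1],[-60,3,0,0,-1],[-100,5,0,0,-1],[-140,8,0,0,-1],[-180,10,0,0,-1],[-220,12,0,0,-1],[-260,14,0,0,-1],[-280,16,0,0,-1],[-287,16,0,0,-1],[-287,16,0,0,-1],[-287,16,25,0,-1],[-287,16,60,0,-1],[-287,16,90,0,-1],[-287,16,100,0,-1],[-287,16,100,0,-1],[-287,16,100,0,-1]]]'
python3 - <<'E'
from bench import r
import pickle,cv2
c=r.camera('wrist'); pickle.dump(c,open('pics/wrist3.pkl','wb')); cv2.imwrite('pics/wrist3.png',c['image'][:,:,::-1])
from h import *
print(w2px(c,[.538,-.008,.022]))
E
```

```text
time: 13.2
ee_pos: [0.538, -0.0079, 0.1414]
eef_rot: [0.707, 0.707, 0.001, 0.0]
ft_force: [0.5, -0.2, 0.2]
width: 0.0004
grip_force: 0.0
(np.float64(317.86650038405264), np.float64(242.82666969315022))
```

View pics/wrist3.png

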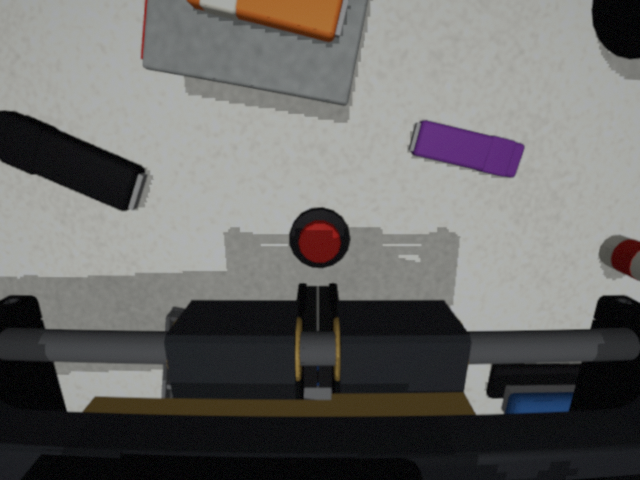

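The button top is at (319,242), against a prediction of (318,243), so it's centred. I'll approach to just above it and then press.

```bash
python3 -m crank '[[[0,0,20,0,-1],[0,0,50,0,-1],[0,0,75,0,-1],[0,0,90,0,-1],[0,0,94,0,-1],[0,0,94,0,-1],[0,0,97,0,-1],[0,0,100,0,-1],[0,0,102,0,-1],[0,0,104,0,-1],[0,0,106,0,-1],[0,0,107,0,-1],[0,0,107,0,-1],[0,0,107,0,-1]]]'
```

```text
time: 14.65
ee_pos: [0.5382, -0.0084, 0.0349]
eef_rot: [0.707, 0.707, 0.001, 0.0]
ft_force: [-4.8, 0.4, 21.4]
width: 0.0007
grip_force: 10.6
```

At 21 N against a 5 N spring, with the TCP at 0.035, the button has bottomed out. I'll lift clear now.

```bash
python3 -m crank '[[[0,0,0,0,-1],[0,0,-10,0,-1],[0,0,-30,0,-1],[0,0,-65,0,-1],[0,0,-100,0,-1],[0,0,-130,0,-1],[0,0,-155,0,-1],[0,0,-165,0,-1],[0,0,-165,0,-1],[0,0,-165,0,-1],[0,0,-165,0,-1],[0,0,-165,0,-1]]]'
python3 - <<'E'
from bench import r
import cv2
cv2.imwrite('pics/end.png',r.camera('side')['image'][:,:,::-1])
E
```

```text
time: 15.85
ee_pos: [0.5368, -0.0085, 0.197]
eef_rot: [0.707, 0.707, -0.001, -0.001]
ft_force: [0.3, -0.3, 0.5]
width: 0.0007
grip_force: 0.0
```

View pics/end.png

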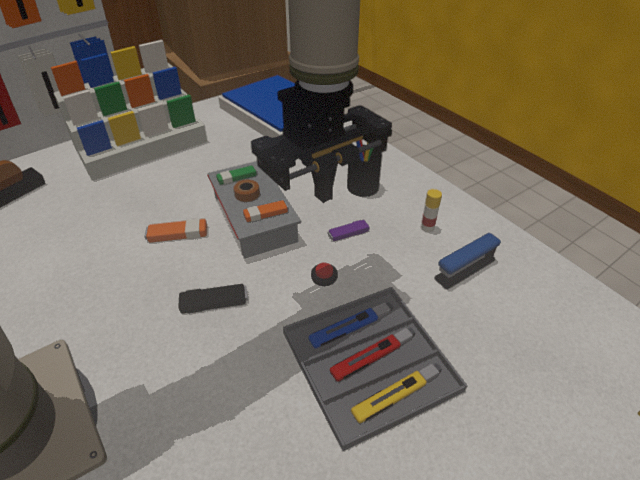

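The button at (323,270) is back up, the gripper is clear of it, and all the goods are where they started.

```bash
python3 -c "
from bench import r
print(r.close_job())"
```

```text
the job is handed in; nothing more can be done
None
```

I pointed at the yellow knife and then the green blade case for about two seconds each, pressed the call button right down and moved clear of it, and handed the job in at about 16 s; the last picture shows nothing moved, but no verdict came back.

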